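# Ready the screwdriver over the hinge

## Robot

A 6-joint arm with a two-finger parallel gripper is mounted at the origin on the work surface. World frame = base frame: x ahead of the robot, y to its left, z up, the work surface at z = 0. Lengths are in mm, angles in degrees, forces in N, time in s.
With the tool pointing down it reaches from about 350 to 850 mm from the base axis. Payload 8.1 kg.
Tool frame: the origin (TCP) lies between the finger pads; the fingertips stand 17 mm ahead of it and the grasp point (between the pads) lies 2 mm behind it; z points along the fingers, y is the line along which they close (so a half turn about z gives the same grasp; the last joint's range is limited). The gripper opens to 85 mm and grips with 20 to 120 N. Pads are 22 mm wide; open, the fingers measure 114 mm over their backs; the gripper's body (76 mm by 85 mm) begins 54 mm behind the grasp point. The pads swing forward as they close: fully open they stand 13 mm farther back than shut.
Start: joints at [-81.669, 7.471, 85.268, -0, 87.261, -4.893], TCP at [137.274, -584.09, 248.292] pointing down, gripper open.
Joint ranges: [-169.43, 169.43], [-51.17, 129.36], [1.28, 143.12], [-76.62, 256.62], [0, 156.53], [-152.29, 152.29]. Speed limits (degrees/s): [136.94, 136.94, 159.86, 180, 180, 180].

## Interface

Orientations are given as [roll, pitch, yaw] about the fixed x, y, z axes, in that order (R = Rz(yaw) Ry(pitch) Rx(roll)).
In Python, from bench import sense, snapshot, hand_in, trace, place_of gives the robot as it stands.
- The arm moves only by the shell command python3 -m handwheel 'ROWS' [FORCE]. ROWS is JSON, a list of rows, each a list of 7 numbers: the opening, from -1 (shut) to 1 (fully open), then the shift along the tool's x, y, z in cm, then the turn, a rotation vector about the tool's x, y, z in rad. A call has 1 to 12 rows; each row shifts and turns the commanded pose from where the row before left it, along the tool's axes as they then stand; what a row does not reach is not made up. A row lasts 1/12 s, in which the tool goes at most 41.7 mm and 7.16 degrees, less where a joint would pass 70% of its speed; a pose out of reach is approached as far as the arm can. A call with a gripper value outside its range is refused whole. The fingers move at their own pace and stop on an object; FORCE is the grip in N (left out, the last holds). Time passes only in rows, so rows that do not move let the fingers close. It gives the time, the measured TCP pose, the force, the opening and the grip force at its end, in the units of the state.
- sense(): the state, without advancing time (a new reading comes with each control period).
- snapshot(name): name is "scene" or "top" or "wrist"; returns a dict with "image" (480x640x3 uint8, red, green, blue), "intrinsics" (3x3 intrinsics, pixels), "k1" (the pictures are not rectified: a ray, as slopes to the right and down, at radius r is drawn at 1 + k1 r^2 times it, then the intrinsics apply), "R" (3x3) and "t" (3): a world point X has camera coordinates R X + t. Camera axes: x right, y down, z forward; pixel columns grow to the right and rows downward; lengths in mm; the calibration is good to about 2 mm. A picture is of the moment at which its call begins. There is no depth.
- hand_in(): hands the job in; it is judged then, once.
Trained networks look in a picture, given as the dict that the camera call returned (one of the last four; its "shot" number tells which), for a name from the list of things; names that differ only in an ending like _2 or _b are one class to them, and where a whole thing is asked for, a point or a joint stands for the part that bears it (a point fixed in the world has none). Each returns a list of dicts, best first, with "conf" (0 to 1); they miss things now and then, are a little off and sometimes report something else, mostly with a low value. They report only what shows in the picture. A call takes as long as a camera call.
- trace(picture, query): "pixels" (480x640 bool, what is visible of it).
- place_of(picture, query): "location" ([x, y, z] in mm, in world coordinates, good to about 4 mm: a listed point, or the origin of a listed thing).
The state is a dict: "time": time; "joint_pos": joint angles; "qd": joint speeds; "joint_efforts": joint torques, N m; "tool_pos": TCP position; "tcp_rot": TCP orientation; "ft_force": force on the tool from outside, world axes, zero at the start; "wrist_torque": the same for the moment, N m; "finger_gap": finger opening in mm; "grip_force": force on a finger pad.
Only numpy, scipy, OpenCV 4.12 (cv2) and the standard library are available. Lean on these libraries where they do the work, as an engineer would, in place of code of your own. Each camera call takes 0.05 s, during which the arm holds its last target. There are 200 camera calls.

## Task

Get ready to adjust the hinge on the cabinet door: first lift the metal canister off the door by its top handle and set it gently upright on the bare counter, and let go of it. Then draw the long screwdriver out of the sloping rack, turn it upright with its tip down, and finish while still holding it there, its tip a few centimetres above the large screw on the arm of the hinge fitted to the door, touching nothing but the gripper. Do not shift any of the other things on the counter.

Things in the scene. Friction and masses are not known exactly. Their poses are not given: they have to be found in the camera images.
- door: Greige cabinet door lying back face up on two bearers, fixed, 300 (its x) by 240 (its y) mm. Origin on the counter under its centre, z up. A raised frame 50 mm wide runs round it, its top 45 mm above the counter; the recessed panel inside (200 by 140 mm) is 39 mm above the counter.
- hinge: The steel cup hinge fitted on the door's frame along the door's +y edge, fixed, axes parallel to the door's. Origin on the frame's top (45 mm above the counter) at the centre of its 35 mm round cup. A 22 mm wide arm runs from the cup towards +y to 67 mm from the origin, so over the door's edge, its top 14 mm above the frame. The door's other hinge place, 150 mm along the same edge, has only an empty round recess; which of the two places has the hinge varies.
- hinge_screw (a point): Top of the large (15 mm) screw head in the hinge's arm, 42 mm to +y of the cup's centre, 61 mm above the counter. z up.
- canister_grip (a point): Centre of the top bar of the arched handle of the round aluminium canister (80 mm diameter at the lid, lid top 72 mm above its base) that stands on the door's recessed panel. The bar is 10 mm wide (along x), 60 mm long (along y), 9 mm high; this point is 114.5 mm above the canister's base, and 38 mm of air lies under the bar above the lid. z is the canister's axis, up. Mass 0.25 to 0.5 kg.
- rack: Wooden sloping tool rack, fixed, about 110 (x) by 155 (y) by 120 mm high. Origin on the counter below the line of its two hole mouths, which are 100 mm up and at y = -37.5 and +37.5 mm. The holes (10.5 mm square, 45 mm deep, open at both ends) lean: their axis goes up and to the rack's -x (roughly towards the robot), 0.75 rad from vertical. Drivers stand in them handle up, shoulder on the mouth; which hole has which driver varies.
- long_driver_grip (a point): Centre of the handle of the long screwdriver, which stands in the rack. z runs along the driver from tip to handle end. Black square handle 26 by 26 mm (flats along x and y) and 75 mm long, from -37.5 to +37.5 mm along z from this point, orange end; shaft 7 mm diameter and 100 mm long. Its balance point is about 22 mm towards the tip from this point. Mass 0.08 to 0.13 kg. It must be drawn about 100 mm along its axis to leave the rack.
- long_driver_tip (a point): Tip of the long screwdriver's shaft, 137.5 mm from the handle's centre along its -z.
- short_driver_grip (a point): Centre of the handle of the short screwdriver, a bystander of the same look in the rack's other hole: handle 26 by 26 by 55 mm, shaft 60 mm. z along it towards the handle end.
- tape: Bystander: roll of tape lying flat, 90 mm outside, 25 mm high; origin at the centre of its underside.
- spare_hinge: Bystander: loose steel hinge on the counter, 60 by 90 mm, 14 mm high; origin under its cup, its arm runs 71 mm to +y.
- tumbler: Bystander: dark tumbler, 82 mm diameter, 110 mm high; origin at the centre of its base.
- paper_cups: Bystander: stack of paper cups, 80 mm diameter, 105 mm high; origin at the centre of its base.
- bit_box: Bystander: grey box of bits, 60 by 110 by 30 mm; origin at the centre of its underside.

How it is judged (in metres and radians):
On the way, in this order (a step that is already met when the one before it is completed fails the run):
1. the canister stands upright on the counter, off the door and let go (height (world z) of canister_grip between 0.108 and 0.12 m and angle between canister_grip's own z axis and vertical below 0.08 rad and linear speed of canister below 0.03 m/s and contact force between canister and the fingers below 0.05 N and contact force between canister and door below 0.05 N), for 0.2 s.
2. the long screwdriver is drawn out: its tip up at the rack's mouths, carried by the fingers alone (contact force between long_driver and the fingers above 1 N and contact force between long_driver and rack below 0.05 N and contact force between long_driver and door below 0.05 N and contact force between long_driver and hinge below 0.05 N and contact force between long_driver and canister below 0.05 N and contact force between long_driver and short_driver below 0.05 N and contact force between long_driver and table below 0.05 N and height (world z) of long_driver_tip above 0.095 m), for 0.1 s.
At the end, for the whole second after the job is handed in: The canister stands upright (within 4.6 degrees) on the counter, let go, off the door; the fingers hold the long screwdriver still, tip down within 0.2 rad of vertical, the tip within 20 mm sideways of the hinge screw and 4 to 80 mm above it; nothing else touches the screwdriver (all of step 1 and contact force between long_driver and the fingers above 1 N and contact force between long_driver and rack below 0.05 N and contact force between long_driver and door below 0.05 N and contact force between long_driver and hinge below 0.05 N and contact force between long_driver and canister below 0.05 N and contact force between long_driver and short_driver below 0.05 N and contact force between long_driver and table below 0.05 N and angle between long_driver_grip's own z axis and vertical below 0.2 rad and horizontal distance between long_driver_tip and hinge_screw below 0.02 m and z of long_driver_tip in the frame of hinge_screw between 0.004 and 0.08 m and linear speed of long_driver below 0.03 m/s); the arm keeps its last pose, push and grip.
It fails at once if a bystander (tape, loose hinge, tumbler, paper cups, bit box) is shifted by more than 40 mm (distance of any of tape, spare_hinge, tumbler, paper_cups, bit_box from where it was at the start of the episode above 0.04 m).
It fails at once if the short screwdriver is drawn or shifted by more than 25 mm (distance of short_driver_grip from where it was at the start of the episode above 0.025 m).
It fails at once if the canister is tipped by more than 35 degrees (angle between canister_grip's own z axis and vertical above 0.61 rad).
It fails at once if the canister is dropped or flung: faster than 0.6 m/s with no finger on it (linear speed of canister above 0.6 m/s and contact force between canister and the fingers below 0.05 N).
It fails at once if the long screwdriver is pressed on the door or hinge with more than 10 N (contact force between long_driver and door above 10 N or contact force between long_driver and hinge above 10 N).
It also fails if it takes over 51 s, if anything falls off the work surface, if the arm or the gripper's body presses on something with over 40 N, if the wrist force passes 120 N, or if a joint passes its speed limit or range.

## Working session

There is one attempt and no reset: what is moved stays moved. The work goes in short steps, Python scripts to look and compute and a shell command to move; the robot and the scene stay as the last step left them, time stands still between calls to the robot, and variables do not carry over. Pictures are saved under pics/ and viewed, at most 10 in all, crops included, and the job is handed in when it is done.

```bash
ls; mkdir -p pics; python3 - <<'E'
from bench import *
import cv2,numpy as np
s=sense();print(s)
for n in("scene","top"):
    p=snapshot(n);cv2.imwrite(f"pics/{n}0.png",p["image"][:,:,::-1])
    print(n,(-p["R"].T@p["t"]).round() if hasattr(p["R"],'T') else '')
    for q in["door","hinge","hinge_screw","canister_grip","rack","long_driver_grip","long_driver_tip","short_driver_grip","tape","spare_hinge","tumbler","paper_cups","bit_box"]:
        print(q,[(np.round(d["location"]).tolist(),round(d["conf"],2)) for d in place_of(p,q)[:3]])
E
```

```text
pics
{'time': 0.0, 'joint_pos': array([-8.16699914e+01,  7.51599771e+00,  8.53295041e+01,  1.40087352e-03,
        8.72634134e+01, -4.89109662e+00]), 'qd': array([ 0.05917107,  0.07017749,  0.11550395, -0.04979766, -0.0673991 ,
        0.01286683]), 'joint_efforts': array([-1.79344101e-03, -5.69402182e+01, -5.00554955e+01, -3.93965574e-04,
        1.44792034e-02, -7.51290077e-05]), 'tool_pos': array([ 137.19855255, -583.5578594 ,  247.23299626]), 'tcp_rot': array([-1.79891601e+02, -1.06803862e-02,  1.32210269e+01]), 'ft_force': array([-0.14840012,  0.00167796, -0.56083913]), 'wrist_torque': array([ 0.04663879, -0.0134198 ,  0.01924707]), 'grip_force': 0.0, 'finger_gap': 85.38838123559276}
scene [ 962. -197.  700.]
door []
hinge [([568.0, -122.0, 43.0], 0.75)]
hinge_screw [([564.0, -78.0, 62.0], 0.71)]
canister_grip [([492.0, -205.0, 156.0], 0.79), ([778.0, -141.0, 1.0], 0.46)]
rack [([539.0, 343.0, 3.0], 0.92)]
long_driver_grip [([499.0, 362.0, 128.0], 0.86)]
long_driver_tip [([589.0, 400.0, 36.0], 0.69)]
short_driver_grip [([531.0, 295.0, 118.0], 0.93), ([594.0, 397.0, 34.0], 0.46)]
[... 155 characters left out ...]

bit_box [([775.0, -137.0, 2.0], 0.92)]
top [ 434.   87. 1110.]
door [([514.0, -231.0, -1.0], 0.78)]
hinge [([570.0, -118.0, 46.0], 0.78)]
hinge_screw [([560.0, -74.0, 64.0], 0.65)]
canister_grip [([492.0, -203.0, 153.0], 0.92)]
rack [([537.0, 339.0, 1.0], 0.93), ([496.0, 366.0, 125.0], 0.59), ([492.0, -207.0, 153.0], 0.48)]
long_driver_grip [([493.0, 366.0, 128.0], 0.73)]
long_driver_tip []
short_driver_grip [([531.0, 297.0, 117.0], 0.88)]
tape [([659.0, 35.0, -2.0], 0.91)]
spare_hinge [([432.0, 137.0, -1.0], 0.71)]
tumbler [([766.0, 54.0, 2.0], 0.92)]
paper_cups [([751.0, 182.0, -1.0], 0.66), ([657.0, 33.0, -4.0], 0.41)]
bit_box [([775.0, -140.0, -1.0], 0.9), ([573.0, -120.0, 46.0], 0.19)]
```

View pics/scene0.png

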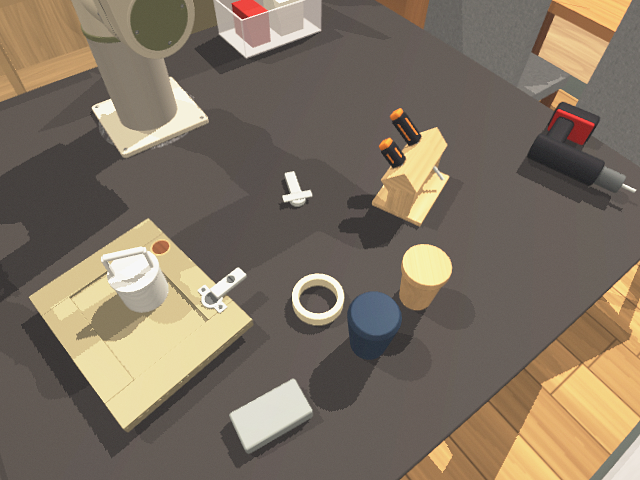

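View pics/top0.png

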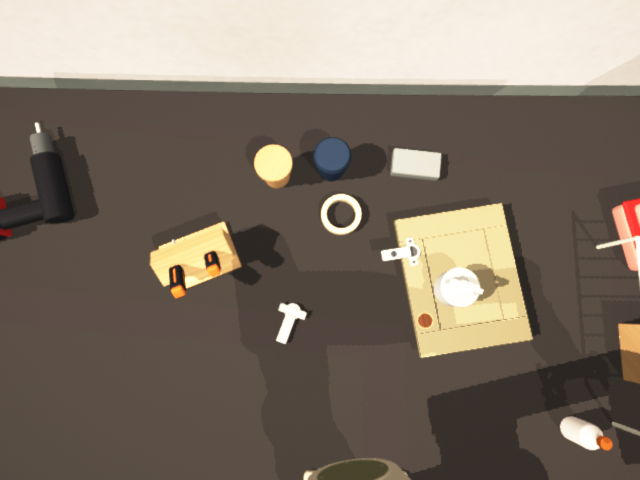

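The robot end is the bottom of the top view. The canister stands on the panel at about (460,287) there, with the hinge at (400,253). The long driver is the left one in the rack, at about (177,280), and the counter between door and spare hinge is bare. I'll move above the canister.

```bash
python3 -m handwheel '[[1,3.2,-2.1,-0.5,0,0,0],[1,3.2,-2.1,-0.5,0,0,0],[1,3.2,-2.1,-0.5,0,0,0],[1,3.2,-2.1,-0.5,0,0,0],[1,3.2,-2.1,-0.5,0,0,0],[1,3.2,-2.1,-0.5,0,0,0],[1,3.2,-2.1,-0.5,0,0,0],[1,3.2,-2.1,-0.5,0,0,0],[1,3.2,-2.1,-0.5,0,0,0],[1,3.2,-2.1,-0.5,0,0,0],[1,3.2,-2.1,-0.5,0,0,0],[1,0,0,0,0,0,0]]' 30
python3 - <<'E'
from bench import *
import cv2,numpy as np
p=snapshot("wrist");cv2.imwrite("pics/w1.png",p["image"][:,:,::-1])
print((-p["R"].T@p["t"]).round(),p["R"].round(2).tolist())
for q in["canister_grip","hinge","hinge_screw"]:
    print(q,[(np.round(d["location"]).tolist(),round(d["conf"],2)) for d in place_of(p,q)[:3]])
E
```

```text
time: 2.4
tool_pos: [431.2, -274.1, 304.7]
tcp_rot: [180.0, -0.2, 13.5]
ft_force: [0.7, -0.9, 1.1]
finger_gap: 86.0
grip_force: 0.0
[ 505. -256.  430.] [[0.23, -0.97, -0.0], [-0.93, -0.22, 0.29], [-0.28, -0.07, -0.96]]
canister_grip [([492.0, -203.0, 154.0], 0.77)]
hinge [([569.0, -117.0, 46.0], 0.8)]
hinge_screw [([562.0, -80.0, 60.0], 0.83)]
```

View pics/w1.png

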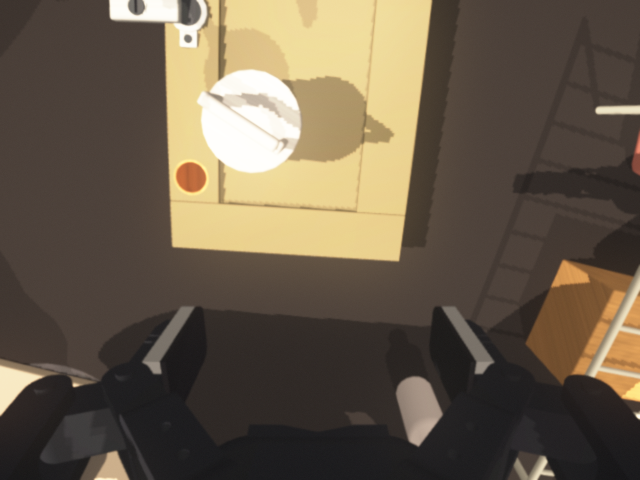

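The wrist view shows the handle bar running from about (204,97) to (283,147). I'll intersect those pixels with the bar's height.

```bash
cat > h.py <<'E'
from bench import *
import cv2,numpy as np
from scipy.spatial.transform import Rotation as Ro
def unproj(p,uv,z):
    K=np.array(p["intrinsics"],float);R=np.array(p["R"]);t=np.array(p["t"]).ravel()
    n=cv2.undistortPoints(np.array(uv,float).reshape(-1,1,2),K,np.array([float(p["k1"]),0,0,0,0])).reshape(-1,2)
    c=-R.T@t;d=np.c_[n,np.ones(len(n))]@R
    return c+d*((z-c[2])/d[:,2])[:,None]
def togo(P,Rt=None):
    """shift in present tool axes (cm) to target P, turn (rad) to target rotation"""
    s=sense();R=Ro.from_euler("xyz",s["tcp_rot"],degrees=True)
    print("shift cm",(R.inv().apply(np.array(P)-s["tool_pos"])/10).round(2), "turn",(R.inv()*Rt).as_rotvec().round(3) if Rt is not None else "")
E
python3 - <<'E'
from h import *
p=snapshot("wrist")
a=unproj(p,[(204,97),(283,147)],156);print(a.round(1),a.mean(0).round(1),np.degrees(np.arctan2(*(a[0]-a[1])[[1,0]])))
th=np.degrees(np.arctan2(*(a[0]-a[1])[[1,0]]))  # bar direction
for y in (th, th-180): togo([492,-203,160],Ro.from_euler("xyz",[180,0,y],degrees=True))
print(sense()["joint_pos"].round(1))
E
```

```text
[[ 496.4 -184.6  156. ]
 [ 476.  -242.7  156. ]] [ 486.2 -213.7  156. ] 70.68855676493395
shift cm [ 8.15 -5.96 14.3 ] turn [-0.000e+00  1.000e-03 -1.004e+00]
shift cm [ 8.15 -5.96 14.3 ] turn [1.000e-03 0.000e+00 2.137e+00]
[-39.   -7.5  94.6  -0.   93.   37.8]
```

```bash
python3 -m handwheel '[[1,0,0,0.8,0,0,-0.1115],[1,0,0,0.8,0,0,-0.1115],[1,0,0,0.8,0,0,-0.1115],[1,0,0,0.8,0,0,-0.1115],[1,0,0,0.8,0,0,-0.1115],[1,0,0,0.8,0,0,-0.1115],[1,0,0,0.8,0,0,-0.1115],[1,0,0,0.8,0,0,-0.1115],[1,0,0,0.8,0,0,-0.1115],[1,2.76,1.12,0,0,0,0],[1,2.76,1.12,0,0,0,0],[1,2.76,1.12,0,0,0,0]]'
python3 -m handwheel '[[0.2,0,0,0,0,0,0],[0.2,0,0,0,0,0,0]]'
python3 - <<'E'
from h import *
p=snapshot("wrist");cv2.imwrite("pics/w2.png",p["image"][:,:,::-1])
d=place_of(p,"canister_grip");print(d and (d[0]["location"],d[0]["conf"]))
for q in [492,-203,151.5],[490,-207,151.5]: togo(q)
E
```

```text
time: 3.65
tool_pos: [485.5, -212.8, 230.8]
tcp_rot: [-180.0, 0.0, 70.5]
ft_force: [0.4, -1.1, 0.7]
finger_gap: 85.6
grip_force: 0.0
time: 3.82
tool_pos: [485.9, -212.0, 230.9]
tcp_rot: [-180.0, 0.0, 70.7]
ft_force: [-0.7, -1.0, -0.1]
finger_gap: 64.2
grip_force: 0.0
([488.8, -202.8, 152.9], 0.71)
shift cm [1.16 0.31 7.95] turn 
shift cm [0.72 0.26 7.95] turn
```

View pics/w2.png

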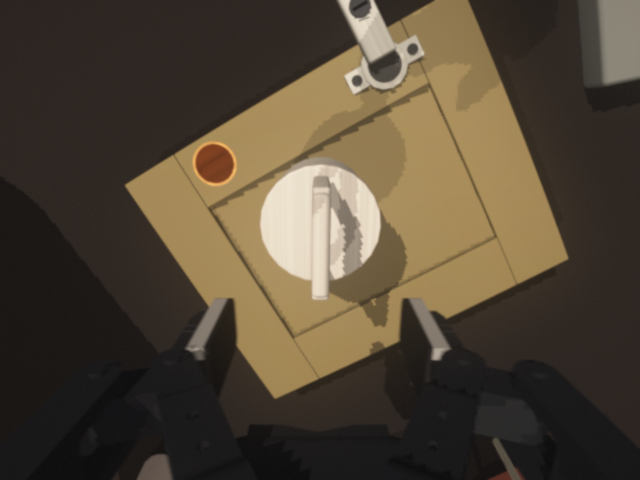

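The bar is upright at column 320, midway between the fingers, so the grasp is aligned. I'll descend and close.

```bash
python3 -m handwheel '[[0.2,0.9,0.1,2.2,0,0,0],[0.2,0,0,2.2,0,0,0],[0.2,0,0,2.0,0,0,0],[0.2,0,0,1.5,0,0,0],[0.2,0,0,0,0,0,0],[-1,0,0,0,0,0,0],[-1,0,0,0,0,0,0],[-1,0,0,0,0,0,0],[-1,0,0,0,0,0,0],[-1,0,0,0,0,0,0],[-1,0,0,0,0,0,0],[-1,0,0,0,0,0,0]]' 50
python3 -m handwheel '[[-1,0,0,0,0,0,0],[-1,0,0,-0.5,0,0,0],[-1,0,0,-1,0,0,0],[-1,0,0,-1.5,0,0,0],[-1,0,0,-2,0,0,0],[-1,0,0,-2,0,0,0],[-1,0,0,-1.5,0,0,0],[-1,0,0,-0.5,0,0,0],[-1,0,0,0,0,0,0]]'
python3 - <<'E'
from h import *
togo([440,0,245])
E
```

```text
time: 4.92
tool_pos: [490.7, -204.2, 154.1]
tcp_rot: [179.9, 0.1, 70.7]
ft_force: [-2.8, -1.8, 6.7]
finger_gap: 8.8
grip_force: 49.3
time: 5.67
tool_pos: [490.9, -203.8, 244.4]
tcp_rot: [179.8, 0.0, 70.7]
ft_force: [0.6, 0.0, -3.0]
finger_gap: 8.8
grip_force: 49.0
shift cm [ 17.56 -11.53  -0.1 ] turn
```

```bash
python3 -m handwheel '[[-1,0.7,-0.5,0,0,0,0],[-1,1.4,-0.9,0,0,0,0],[-1,2.0,-1.3,0,0,0,0],[-1,2.5,-1.6,0,0,0,0],[-1,2.7,-1.8,0,0,0,0],[-1,2.7,-1.8,0,0,0,0],[-1,2.4,-1.6,0,0,0,0],[-1,1.7,-1.1,0,0,0,0],[-1,1.0,-0.6,0,0,0,0],[-1,0.4,-0.3,0,0,0,0],[-1,0,0,0,0,0,0],[-1,0,0,0,0,0,0]]'
python3 -m handwheel '[[-1,0,0,0.5,0,0,0],[-1,0,0,1.2,0,0,0],[-1,0,0,2,0,0,0],[-1,0,0,2.2,0,0,0],[-1,0,0,2,0,0,0],[-1,0,0,1.5,0,0,0],[-1,0,0,1.2,0,0,0],[-1,0,0,0.8,0,0,0],[-1,0,0,0.4,0,0,0],[-1,0,0,0,0,0,0],[-1,0,0,0,0,0,0]]'
```

```text
time: 6.67
tool_pos: [439.3, -0.8, 241.9]
tcp_rot: [-180.0, 0.0, 70.7]
ft_force: [0.5, -0.2, -4.3]
finger_gap: 8.8
grip_force: 49.0
time: 7.58
tool_pos: [439.5, -0.6, 124.5]
tcp_rot: [180.0, -0.0, 70.7]
ft_force: [0.1, -0.3, -3.6]
finger_gap: 9.0
grip_force: 49.0
```

```bash
python3 -m handwheel '[[-1,0,0,0.25,0,0,0],[-1,0,0,0.25,0,0,0],[-1,0,0,0.15,0,0,0],[-1,0,0,0.1,0,0,0],[-1,0,0,0,0,0,0],[-1,0,0,0,0,0,0]]'
python3 -m handwheel '[[-1,0,0,0.1,0,0,0],[-1,0,0,0,0,0,0],[-1,0,0,0,0,0,0]]'
```

```text
time: 8.08
tool_pos: [439.3, -0.3, 116.8]
tcp_rot: [180.0, 0.0, 70.7]
ft_force: [-0.7, -0.3, -2.2]
finger_gap: 9.1
grip_force: 49.0
time: 8.33
tool_pos: [439.3, -0.3, 115.8]
tcp_rot: [-180.0, 0.0, 70.7]
ft_force: [-0.5, -0.4, -3.8]
finger_gap: 9.0
grip_force: 49.0
```

```bash
python3 -m handwheel '[[-1,0,0,0.1,0,0,0],[-1,0,0,0,0,0,0],[-1,0,0,0,0,0,0]]'
python3 -m handwheel '[[-1,0,0,0.1,0,0,0],[-1,0,0,0,0,0,0],[-1,0,0,0,0,0,0]]'
```

```text
time: 8.58
tool_pos: [439.6, -0.3, 115.2]
tcp_rot: [180.0, -0.0, 70.7]
ft_force: [-2.0, 0.9, 0.4]
finger_gap: 9.2
grip_force: 49.6
time: 8.83
tool_pos: [440.1, -0.4, 115.3]
tcp_rot: [179.9, -0.0, 70.7]
ft_force: [-4.3, 0.8, 9.4]
finger_gap: 8.8
grip_force: 50.7
```

The canister is down: the force went from −3.8 to +9.4 N. I'll release it and lift.

```bash
python3 -m handwheel '[[-0.6,0,0,0,0,0,0],[-0.3,0,0,0,0,0,0],[0.1,0,0,0,0,0,0],[0.1,0,0,0,0,0,0],[0.1,0,0,0,0,0,0],[0.1,0,0,-0.7,0,0,0],[0.1,0,0,-1.5,0,0,0],[0.1,0,0,-3,0,0,0],[0.1,0,0,-3.5,0,0,0],[0.1,0,0,-3.5,0,0,0],[0.1,0,0,-3,0,0,0],[0.1,0,0,-2,0,0,0]]'
python3 - <<'E'
from h import *
for n in("scene","top"):
    p=snapshot(n)
    for q in("canister_grip","long_driver_grip","rack","short_driver_grip"):
        print(n,q,[(np.round(d["location"]).tolist(),round(d["conf"],2)) for d in place_of(p,q)[:1]])
    cv2.imwrite("pics/s2.png",p["image"][:,:,::-1]) if n=="scene" else 0
    if n=="top":
        m=trace(p,"rack");
        if m: print(m[0]["conf"],cv2.minAreaRect(np.argwhere(m[0]["pixels"])[:,::-1].astype(np.float32)))
psi=np.radians(22.5); yaxis=np.array([-np.sin(psi),np.cos(psi),0]); 
up=np.array([-np.sin(.75)*np.cos(psi),-np.sin(.75)*np.sin(psi),np.cos(.75)])
for sg in(1,-1):
    z=-up;y=sg*yaxis;x=np.cross(y,z);Rt=Ro.from_matrix(np.c_[x,y,z])
    print(sg,Rt.as_euler("xyz",degrees=True));togo(np.array([498,365,128])+up*120,Rt)
print(up,sense()["joint_pos"].round(1))
E
```

```text
time: 9.83
tool_pos: [440.1, -0.4, 290.2]
tcp_rot: [179.7, -0.1, 70.7]
ft_force: [0.5, -0.9, -0.2]
finger_gap: 47.4
grip_force: 0.0
scene canister_grip [([441.0, -2.0, 115.0], 0.7)]
scene long_driver_grip [([500.0, 365.0, 124.0], 0.94)]
scene rack [([540.0, 343.0, 3.0], 0.73)]
scene short_driver_grip [([530.0, 298.0, 117.0], 0.65)]
top canister_grip []
top long_driver_grip [([495.0, 362.0, 125.0], 0.82)]
top rack [([541.0, 339.0, -0.0], 0.87)]
top short_driver_grip [([533.0, 297.0, 116.0], 0.52)]
0.69 ((193.9805908203125, 258.4523620605469), (49.734588623046875, 84.54879760742188), 67.83365631103516)
1 [ 180.           42.97183463 -157.5       ]
shift cm [ 30.98 -12.57   6.92] turn [-0.855 -0.384 -2.168]
-1 [180.         -42.97183463  22.5       ]
shift cm [ 30.98 -12.57   6.92] turn [-0.317  0.705  0.8  ]
[-0.6297521  -0.26085186  0.73168887] [ -6.7 -18.9 106.1   0.   92.9  12.5]
```

View pics/s2.png

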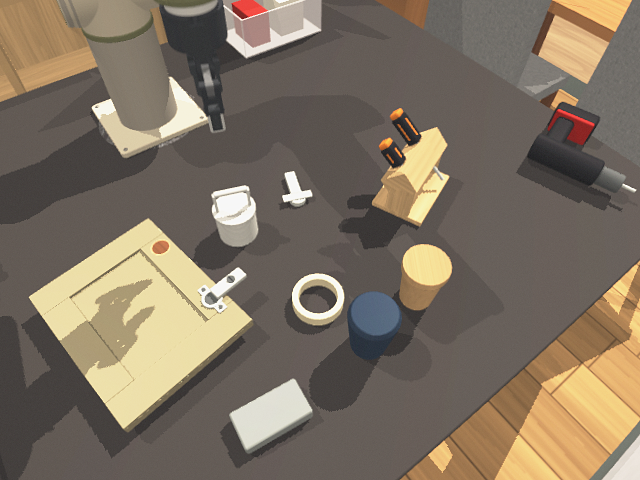

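The scene view shows the canister upright on the counter at about (237,220), with the bystanders untouched. Next I'll go to the long driver.

```bash
python3 -m handwheel '[[0.1,1.6,-0.6,0.1,0,0,0],[0.1,3,-1.1,0.5,0,0,0],[0.1,3.4,-1.25,0.6,0,0,0],[0.1,3.4,-1.25,0.6,0,0,0],[0.1,3.4,-1.25,0.6,0,0,0],[0.1,3.4,-1.25,0.6,0,0,0],[0.1,3.4,-1.25,0.6,0,0,0],[0.1,3.4,-1.25,0.6,0,0,0],[0.1,3.4,-1.25,0.6,0,0,0],[0.1,2.2,-0.9,0.2,0,0,0],[0.1,0.8,-0.3,0,0,0,0],[0.1,0,0,0,0,0,0]]'
python3 -m handwheel '[[0.1,0,0,0,-0.0317,0.0705,0.08],[0.1,0,0,0,-0.0317,0.0705,0.08],[0.1,0,0,0,-0.0317,0.0705,0.08],[0.1,0,0,0,-0.0317,0.0705,0.08],[0.1,0,0,0,-0.0317,0.0705,0.08],[0.1,0,0,0,-0.0317,0.0705,0.08],[0.1,0,0,0,-0.0317,0.0705,0.08],[0.1,0,0,0,-0.0317,0.0705,0.08],[0.1,0,0,0,-0.0317,0.0705,0.08],[0.1,0,0,0,-0.0317,0.0705,0.08],[0.1,0,0,0,0,0,0],[0.1,0,0,0,0,0,0]]'
cat >> h.py <<'E'
def rackpose(yaw):
    psi=np.radians(yaw);y=-np.array([-np.sin(psi),np.cos(psi),0])
    up=np.array([-np.sin(.75)*np.cos(psi),-np.sin(.75)*np.sin(psi),np.cos(.75)])
    return up,Ro.from_matrix(np.c_[np.cross(y,-up),y,-up])
E
python3 - <<'E'
from h import *
p=snapshot("wrist");cv2.imwrite("pics/w3.png",p["image"][:,:,::-1])
for q in("long_driver_grip","short_driver_grip","rack"):
    print(q,[(np.round(d["location"]).tolist(),round(d["conf"],2)) for d in place_of(p,q)[:1]])
up,Rt=rackpose(22.5);togo([498,365,127],Rt);print(sense()["joint_pos"].round(1))
E
```

```text
time: 11.38
tool_pos: [432.2, 336.0, 234.9]
tcp_rot: [-179.9, 0.1, 70.9]
ft_force: [0.9, -0.1, 0.6]
finger_gap: 47.0
grip_force: 0.0
time: 12.38
tool_pos: [432.5, 333.5, 234.9]
tcp_rot: [179.4, -42.6, 23.5]
ft_force: [-0.2, -0.1, 0.6]
finger_gap: 46.9
grip_force: 0.0
long_driver_grip [([499.0, 362.0, 124.0], 0.7)]
short_driver_grip [([532.0, 297.0, 117.0], 0.94)]
rack [([538.0, 339.0, -3.0], 0.77)]
shift cm [-2.23 -0.42 12.89] turn [-0.001  0.005  0.009]
[ 39.4 -36.9 133.1 -16.5  43.6 114.1]
```

View pics/w3.png

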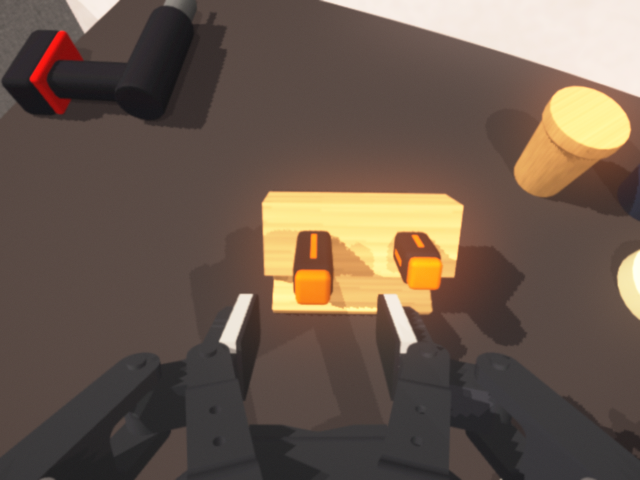

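The handle sits at column 313, between the fingers (midpoint about 318), and its flats are aligned. I'll centre and advance along the axis.

```bash
python3 -m handwheel '[[0.1,-1.1,-0.2,0,0,0.002,0.004],[0.1,-1.1,-0.2,1,0,0.002,0.004],[0.1,0,0,2,0,0,0],[0.1,0,0,2.5,0,0,0],[0.1,0,0,2.5,0,0,0],[0.1,0,0,2,0,0,0],[0.1,0,0,0,0,0,0],[0.1,0,0,0,0,0,0]]' 50
python3 - <<'E'
from h import *
p=snapshot("wrist");cv2.imwrite("pics/w4.png",p["image"][:,:,::-1])
for q in("long_driver_grip",):
    print(q,[(np.round(d["location"]).tolist(),round(d["conf"],2)) for d in place_of(p,q)[:1]])
up,Rt=rackpose(22.5);togo([499,364.5,126.5],Rt)
E
```

```text
time: 13.25
tool_pos: [479.8, 356.9, 145.8]
tcp_rot: [179.9, -42.7, 22.6]
ft_force: [0.6, 0.5, -0.3]
finger_gap: 47.0
grip_force: 0.0
long_driver_grip [([497.0, 366.0, 123.0], 0.89)]
shift cm [-0.02  0.11  2.98] turn [-0.001  0.001  0.   ]
```

View pics/w4.png

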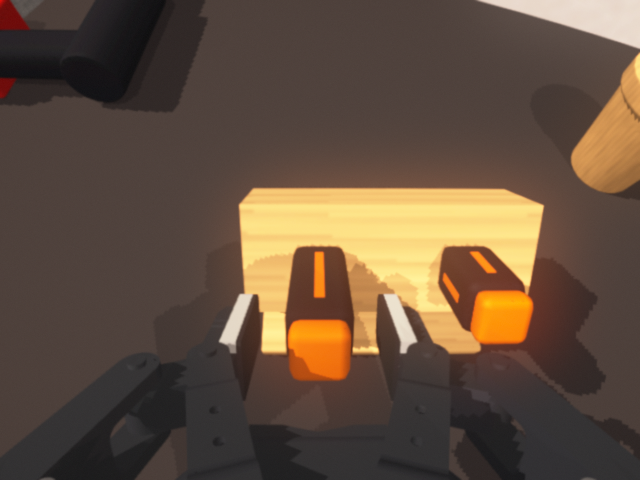

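The handle is centred between the fingers at column 320, so I'll advance 28 mm and close.

```bash
python3 -m handwheel '[[0.1,0,0,1.2,0,0,0],[0.1,0,0,1.1,0,0,0],[0.1,0,0,0.5,0,0,0],[0.1,0,0,0,0,0,0],[-1,0,0,0,0,0,0],[-1,0,0,0,0,0,0],[-1,0,0,0,0,0,0],[-1,0,0,0,0,0,0],[-1,0,0,0,0,0,0],[-1,0,0,0,0,0,0],[-1,0,0,0,0,0,0]]' 60
```

```text
time: 14.27
tool_pos: [497.3, 365.4, 127.9]
tcp_rot: [-179.9, -43.0, 22.5]
ft_force: [-6.3, -4.3, 6.6]
finger_gap: 25.2
grip_force: 60.5
```

```bash
python3 -m handwheel '[[-1,0,0,-0.5,0,0,0],[-1,0,0,-0.8,0,0,0],[-1,0,0,-1,0,0,0],[-1,0,0,-1,0,0,0],[-1,0,0,-1,0,0,0],[-1,0,0,-1,0,0,0]]'
```

```text
time: 14.77
tool_pos: [462.3, 350.4, 164.4]
tcp_rot: [-180.0, -42.7, 22.5]
ft_force: [-0.9, 0.3, -4.1]
finger_gap: 25.3
grip_force: 59.3
```

```bash
python3 -m handwheel '[[-1,0,0,-1,0,0,0],[-1,0,0,-1.2,0,0,0],[-1,0,0,-1.2,0,0,0],[-1,0,0,-1.2,0,0,0],[-1,0,0,-0.8,0,0,0],[-1,0,0,-0.4,0,0,0],[-1,0,0,0,0,0,0],[-1,0,0,0,0,0,0]]'
python3 - <<'E'
from h import *
p=snapshot("scene");cv2.imwrite("pics/s3.png",p["image"][60:360,200:600,::-1])
for q in("long_driver_grip","long_driver_tip","hinge_screw","canister_grip","short_driver_grip"):
    print(q,[(np.round(d["location"]).tolist(),round(d["conf"],2)) for d in place_of(p,q)[:1]])
s=sense();print(s["joint_pos"].round(1))
E
```

```text
time: 15.43
tool_pos: [427.3, 336.3, 208.3]
tcp_rot: [-179.9, -42.9, 22.5]
ft_force: [-0.1, -0.0, -1.4]
finger_gap: 25.3
grip_force: 59.4
long_driver_grip [([430.0, 336.0, 206.0], 0.78)]
long_driver_tip [([523.0, 366.0, 112.0], 0.67)]
hinge_screw [([561.0, -81.0, 60.0], 0.85)]
canister_grip [([440.0, -0.0, 116.0], 0.57)]
short_driver_grip [([529.0, 297.0, 117.0], 0.84)]
[ 40.4 -36.  135.7 -18.8  40.4 117.9]
```

View pics/s3.png

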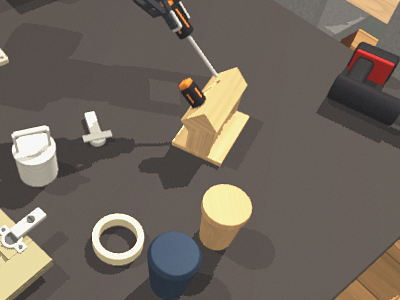

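The driver is out of the rack, its tip at about (215,75) in the crop and just above the mouth. I'll draw it a little more, lift it and turn it upright.

```bash
python3 -m handwheel '[[-1,0,0,-0.6,0,0,0],[-1,0.4,0,-0.8,0,0,0],[-1,1.0,0,-1.1,0,0,0],[-1,1.4,0,-1.4,0,0,0],[-1,1.4,0,-1.4,0,0,0],[-1,1.4,0,-1.4,0,0,0],[-1,1,0,-1,0,0,0],[-1,0.4,0,-0.4,0,0,0],[-1,0,0,0,0,0,0]]'
python3 -m handwheel '[[-1,0,0,0,0,-0.05,0],[-1,0,0,0,0,-0.08,0],[-1,0,0,0,0,-0.1,0],[-1,0,0,0,0,-0.1,0],[-1,0,0,0,0,-0.1,0],[-1,0,0,0,0,-0.1,0],[-1,0,0,0,0,-0.1,0],[-1,0,0,0,0,-0.08,0],[-1,0,0,0,0,-0.04,0],[-1,0,0,0,0,0,0],[-1,0,0,0,0,0,0]]'
python3 - <<'E'
from h import *
togo([562,-78,310],Ro.from_euler("xyz",[180,0,22.5],degrees=True));print(sense()["joint_pos"].round(1))
E
```

```text
time: 16.48
tool_pos: [424.2, 335.1, 318.5]
tcp_rot: [-179.8, -43.1, 22.4]
ft_force: [-0.3, -0.6, -1.0]
finger_gap: 25.3
grip_force: 59.4
time: 17.4
tool_pos: [423.8, 334.4, 313.6]
tcp_rot: [-180.0, 0.2, 22.5]
ft_force: [-0.7, -0.5, -0.6]
finger_gap: 25.4
grip_force: 59.4
shift cm [-3.02 43.39  0.37] turn [-0.     0.003  0.   ]
[ 32.8  -2.8  89.    0.   93.9 100.3]
```

```bash
python3 -m handwheel '[[-1,-0.1,0.8,0,0,0,0],[-1,-0.1,1.6,0,0,0,0],[-1,-0.2,2.4,0,0,0,0],[-1,-0.2,3,0,0,0,0],[-1,-0.2,3,0,0,0,0],[-1,-0.2,3,0,0,0,0],[-1,-0.2,3,0,0,0,0],[-1,-0.2,3,0,0,0,0],[-1,-0.2,3,0,0,0,0],[-1,-0.2,3,0,0,0,0],[-1,-0.2,3,0,0,0,0],[-1,-0.2,3,0,0,0,0]]'
python3 -m handwheel '[[-1,-0.2,2.8,0,0,0,0],[-1,-0.2,2.4,0,0,0,0],[-1,-0.2,2,0,0,0,0],[-1,-0.2,1.6,0,0,0,0],[-1,-0.1,1.0,0,0,0,0],[-1,-0.1,0.6,0,0,0,0],[-1,0,0.2,0,0,0,0],[-1,0,0,0,0,0,0],[-1,0,0,0,0,0,0]]'
python3 - <<'E'
from h import *
for n in("scene","wrist","top"):
  p=snapshot(n)
  for q in("long_driver_grip","long_driver_tip","hinge_screw","hinge"):
    print(n,q,[(np.round(d["location"]).tolist(),round(d["conf"],2)) for d in place_of(p,q)[:1]])
togo([562,-78,239])
E
```

```text
time: 18.4
tool_pos: [524.8, 30.8, 315.5]
tcp_rot: [180.0, -0.1, 22.6]
ft_force: [1.5, 0.6, -1.3]
finger_gap: 25.5
grip_force: 59.4
time: 19.15
tool_pos: [556.5, -68.5, 315.1]
tcp_rot: [-180.0, 0.0, 22.6]
ft_force: [-0.3, 0.7, -1.7]
finger_gap: 25.1
grip_force: 59.3
scene long_driver_grip [([554.0, -70.0, 317.0], 0.71)]
scene long_driver_tip [([569.0, -66.0, 178.0], 0.55)]
scene hinge_screw [([563.0, -81.0, 60.0], 0.72)]
scene hinge [([568.0, -119.0, 42.0], 0.96)]
wrist long_driver_grip [([554.0, -69.0, 316.0], 0.68)]
wrist long_driver_tip [([559.0, -68.0, 179.0], 0.66)]
wrist hinge_screw [([563.0, -78.0, 58.0], 0.63)]
wrist hinge [([567.0, -123.0, 45.0], 0.84)]
top long_driver_grip []
top long_driver_tip []
top hinge_screw [([558.0, -77.0, 64.0], 0.39)]
top hinge []
shift cm [0.16 1.01 7.6 ] turn
```

```bash
python3 -m handwheel '[[-1,0,0.5,0.8,0,0,0],[-1,0,0.5,1.4,0,0,0],[-1,0,0,1.6,0,0,0],[-1,0,0,1.6,0,0,0],[-1,0,0,1.2,0,0,0],[-1,0,0,0.7,0,0,0],[-1,0,0,0.2,0,0,0],[-1,0,0,0,0,0,0],[-1,0,0,0,0,0,0],[-1,0,0,0,0,0,0]]'
python3 - <<'E'
from h import *
for n in("wrist","scene"):
  p=snapshot(n)
  for q in("long_driver_grip","long_driver_tip","hinge_screw","canister_grip"):
    print(n,q,[(np.round(d["location"]).tolist(),round(d["conf"],2)) for d in place_of(p,q)[:1]])
cv2.imwrite("pics/s4.png",p["image"][120:400,20:420,::-1])
E
```

```text
time: 20.73
tool_pos: [561.1, -78.6, 241.3]
tcp_rot: [180.0, -0.0, 22.5]
ft_force: [-0.0, 0.0, -1.0]
finger_gap: 25.1
grip_force: 59.4
wrist long_driver_grip [([558.0, -78.0, 242.0], 0.66)]
wrist long_driver_tip [([569.0, -78.0, 103.0], 0.58)]
wrist hinge_screw [([565.0, -76.0, 59.0], 0.56)]
wrist canister_grip [([440.0, -2.0, 115.0], 0.72)]
scene long_driver_grip [([561.0, -79.0, 242.0], 0.92)]
scene long_driver_tip [([570.0, -79.0, 104.0], 0.82)]
scene hinge_screw [([562.0, -81.0, 62.0], 0.58)]
scene canister_grip [([439.0, -2.0, 113.0], 0.79)]
```

View pics/s4.png

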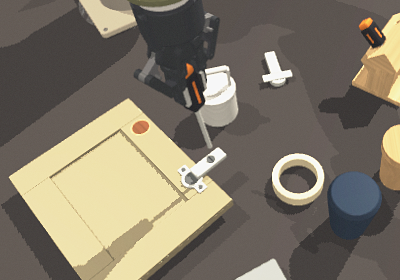

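The driver hangs upright with its tip at about (212,146) in the crop, over the screw at about (210,160). The tip reads about 6 mm too far in +x, so I'll trim that and hand in.

```bash
python3 -m handwheel '[[-1,-0.25,-0.1,0,0,0,0],[-1,-0.2,-0.1,0,0,0,0],[-1,0,0,0,0,0,0],[-1,0,0,0,0,0,0],[-1,0,0,0,0,0,0],[-1,0,0,0,0,0,0],[-1,0,0,0,0,0,0]]'
python3 -c "
from bench import *
print(hand_in())"
```

```text
time: 21.82
tool_pos: [555.6, -78.4, 240.1]
tcp_rot: [-180.0, 0.1, 22.5]
ft_force: [-0.0, 0.3, -1.0]
finger_gap: 25.3
grip_force: 59.4
the job is handed in; nothing more can be done
None
```

I set the canister upright on the bare counter and let go, then handed in holding the long screwdriver tip-down about 4 cm above the hinge screw; `hand_in()` gave no verdict, so I can't confirm it passed.

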